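# Clear a broken shade off the lamp hoist, lock its drum and stand the new shade on it

### The job

The glass shade of a hanging lamp has broken on the landing plate of the lamp hoist: first sweep every piece off the plate into the pan with the scraper block, keeping the fingers off the glass. Then lock the drum: put the locking pin from its storage tube into the bearing block, turn the crank until the hidden cross-hole in the shaft comes under it, and push the pin right home, knob on the block; only then stand the new yellow shade upright on the middle of the landing plate. Finish with the scraper block lying flat on the middle of its mat, and leave the table lamp, the loudspeaker and the carton where they are.

Things in the scene. Friction and masses are not known exactly. Their poses are not given: they have to be found in the camera images.
- winch: the lamp hoist, fixed on the bench. Origin: on the bench under its plate; z up, y along the shaft towards the crank, x away from the robot (at yaw 0). Steel plate, top at z = 60 mm, x = -122 to 122, y = -230 to 150 mm. Level shaft axis at x = 30, z = 122. Cheek: y = 10 to 18, x = -10 to 70, top z = 148. Drum flanges: 90 mm across, y = 28 to 84. Bearing block: x = 2 to 58, y = 90 to 145, top z = 166
- landing (a point): centre, on the surface, of the hoist's bare landing plate (winch x = 0, y = -117, z = 60 mm; axes as the winch): 236 mm in x and 226 mm in y inside its upstands, which are 18 mm high and 4 mm thick and stand on both x sides and on the +y side, towards the drum; the -y side (winch y = -230) is open, and the pan is there
- stow (a point): centre of the mouth of the pin's storage tube, 28 mm across outside and 50 mm high, which stands on the plate in front of the drum (winch x = -80, y = 60, z = 110 mm); the hole reaches down to the plate
- pin_hole (a point): centre of the mouth of the upright 16 mm hole in the top of the bearing block (winch x = 30, y = 117.5, z = 166 mm; axes as the winch). It runs 26 mm down to the shaft, which is 36 mm thick and has a 17 mm cross-hole right through it, out of sight in the block, and goes on through the block's lower wall, 62 to 78 mm below the mouth
- shaft_hole (a point): where the shaft passes under the pin hole: on the shaft axis, 44 mm below pin_hole (axes as the winch). A pin standing in the block with the shaft not lined up rests on the shaft, its tip 26 mm below pin_hole. When the cross-hole comes under it, it drops by itself until a spring ball stops its tip about 68 mm below; a push of 5 to 10 N then takes it home: tip 82 mm below, knob on the block
- crank (a joint): angle of the crank about the shaft, rad: 0 = crank straight up, positive = leaning to the winch's +x, negative = to -x. It starts at -1.25 to -0.95, stays where it is left (about 4 N at the grip turns it) and turns the shaft with it. The crank is clamped on the shaft at an unknown angle: the cross-hole comes upright at some crank angle between -0.5 and 0.6 (play about 0.1 rad each way)
- crank_grip (a point): centre of the crank's black grip, a free-turning level cylinder 26 mm thick and 85 mm long, parallel to the shaft, 90 mm from the shaft axis, at winch y = 212; the crank arm is at y = 155 to 166
- pin: the locking pin: steel shank 14 mm thick and 82 mm long, its tip tapered over 5 mm to 7 mm, under a black round knob 32 mm across and 24 mm high; 110 g. Origin: centre of the tip, z towards the knob (knob from z = 82 to 106 mm). It starts upright in the storage tube, its tip on the plate
- block: the scraper block: 130 mm long (x) and 70 mm high; heavy rubber foot 50 mm wide (y) and 16 mm high under a wooden grip 24 mm wide (y); 300 g. Origin: centre of the underside, z up
- mat: the black rubber mat on which the scraper block is kept, 180 x 120 x 3 mm, fixed; origin: centre of the underside
- pan: the sheet-metal pan, fixed on the bench against the open side of the landing plate; 270 (x, along the plate's edge) x 120 (y) x 50 mm high, walls 3 mm, 10 mm lower than the plate. Origin: centre of the underside
- shard1: a flat white piece of the broken glass shade, 40 to 48 mm across and 8 mm thick, 28 g, lying on the landing plate (may be absent). Origin: centre of its underside
- shard2: a flat white piece of the broken glass shade, 40 to 48 mm across and 8 mm thick, 28 g, lying on the landing plate (may be absent). Origin: centre of its underside
- shard3: a flat white piece of the broken glass shade, 40 to 48 mm across and 8 mm thick, 28 g, lying on the landing plate (may be absent). Origin: centre of its underside
- shard4: a flat white piece of the broken glass shade, 40 to 48 mm across and 8 mm thick, 28 g, lying on the landing plate (may be absent). Origin: centre of its underside
- shard5: a flat white piece of the broken glass shade, 40 to 48 mm across and 8 mm thick, 28 g, lying on the landing plate (may be absent). Origin: centre of its underside
- shard6: a flat white piece of the broken glass shade, 40 to 48 mm across and 8 mm thick, 28 g, lying on the landing plate (may be absent). Origin: centre of its underside
- table_lamp: bystander: table lamp with a grey shade, 120 mm across, 170 mm high; origin: centre of the underside
- speaker: bystander: black loudspeaker, 150 x 140 x 230 mm; origin: centre of the underside
- carton: bystander: bulb carton, 65 x 65 x 110 mm; origin: centre of the underside
- shade: the new yellow lamp shade, standing on its rim: 130 mm across at the rim, narrowing to 44 mm at 95 mm height, topped by a black lampholder cap 30 mm across from 95 to 135 mm height; 350 g. Origin: centre of the underside (the rim), z up

How it is judged:
By the outcome, as a careful person would: the job done as asked, in the order asked, and still so for the second after the job is handed in, with the robot touching nothing.
Of shard1, shard2, shard3, shard4, shard5, shard6 only 3 to 6 are there at a start; the rules pass over those that are not, and their reading is None.
At some moment in a run one of block, shard1, shard2, shard3, shard4, shard5, shard6 may be knocked a few centimetres aside while the robot is not near it.
It also fails if it takes over 210 s, if anything falls off the work surface, if the arm or the gripper's body presses on something with over 40 N, if the wrist force passes 120 N, or if a joint passes its speed limit or range.

### The arm

A 7-joint arm with a two-finger parallel gripper is mounted at the origin on the work surface. World frame = base frame: x ahead of the robot, y to its left, z up, the work surface at z = 0. Lengths are in m, angles in rad, forces in N, time in s.
With the tool pointing down it reaches from about 0.425 to 0.95 m from the base axis. Payload 4.7 kg.
Tool frame: the origin (TCP) lies at the centre of the arm's flange, where the gripper is bolted on; the fingertips stand 173 mm ahead of it and the grasp point (between the pads) lies 155 mm ahead of it (manip.pinch_z is the distance from the TCP to the grasp point, in m); z points along the fingers, y is the line along which they close (so a half turn about z gives the same grasp; the last joint's range is limited). The gripper opens to 85 mm and grips with 20 to 120 N. Pads are 22 mm wide; open, the fingers measure 114 mm over their backs; the gripper's body (76 mm by 85 mm) begins 54 mm behind the grasp point. The pads swing forward as they close: fully open they stand 13 mm farther back than shut.
Start: joints at [1.096, 0.469, -0.049, 1.532, 0.024, 1.141, -0.082], TCP at [0.291, -0.609, 0.405] pointing down, gripper open.
Joint ranges: [-2.59, 2.59], [-0.33, 1.99], [-1.39, 1.29], [0.1, 2.45], [-1.04, 4.18], [0.21, 1.99], [-2.66, 2.66]. Speed limits (rad/s): [2.57, 2.57, 3.14, 3.14, 3.14, 3.14, 3.14].

### API

Orientations are given as [roll, pitch, yaw] about the fixed x, y, z axes, in that order (R = Rz(yaw) Ry(pitch) Rx(roll)).
In Python, from station import manip gives the robot as it stands. Calls block until the motion is done:
- manip.move_to(position, orientation): joint-space move of the TCP to a pose.
- manip.move_straight(position, frame=None, max_speed=0.15, stop_force=None): straight line of the TCP; frame=None keeps the orientation; max_speed is the mean speed in m/s. With stop_force (N) it stops when the force on the tool has changed by that much, and returns True; else False.
- manip.move_j(angles): joint-space move.
- manip.ungrasp() and manip.close_gripper(): open the fingers fully, or close them until they stop; the grip force is fixed at half the most.
- manip.hold(seconds).
- manip.inverse_kinematics(position, orientation): joint angles nearest the present ones, or None.
- manip.observe(): the state.
- manip.camera(name): name is "scene" or "top"; returns a dict with "color" (384x512x3 uint8, red, green, blue), "fovy" (degrees; the focal length in pixels is half the picture's height over the tangent of half this angle, whatever the lens; pixels are square), "cx", "cy" (the principal point, pixels), "rvec" (rotation vector, rad) and "tvec" (3), from world to camera coordinates, as OpenCV has them. Camera axes: x right, y down, z forward; pixel columns grow to the right and rows downward; lengths in m; the calibration is good to about 2 mm. A picture is of the moment at which its call begins. There is no depth.
A pose or a line that the arm cannot do raises manip.MotionError and nothing moves.
- manip.close_job(): hands the job in; it is judged then, once.
The state is a dict: "time": time; "qpos": joint angles; "qd": joint speeds; "joint_torque": joint torques, N m; "tool_pos": TCP position; "tool_rot": TCP orientation; "wrist_force": force on the tool from outside, world axes, zero at the start; "moment": the same for the moment, N m; "width": finger opening in m; "grip_force": force on a finger pad.
Only numpy, scipy, OpenCV 4.12 (cv2) and the standard library are available. Lean on these libraries where they do the work, as an engineer would, in place of code of your own. Each camera call takes 0.05 s, during which the arm holds its last target. There are 200 camera calls.

## Working session

There is one attempt and no reset: what is moved stays moved. The work goes in short steps, each a Python script; the robot and the scene stay as the last script left them, time stands still between calls to the robot, and variables do not carry over. Pictures are saved under pics/ and viewed, at most 14 in all, crops included, and the job is handed in when it is done.

```bash
ls; mkdir -p pics
python3 - <<'E'
from station import manip
import cv2
for n in("scene","top"):
    c=manip.camera(n); cv2.imwrite(f"pics/{n}0.png",cv2.resize(c["color"][:,:,::-1],(800,600),interpolation=cv2.INTER_CUBIC))
    print(n,c["fovy"],c["cx"],c["cy"],c["rvec"],c["tvec"])
o=manip.observe();print(o)
E
```

```text
pics
scene 43.75379840216962 253.91093142688396 192.7931608363613 [ 1.24075045  2.22772899 -0.98993179] [ 0.32267079 -0.20421543  1.73494995]
top 50.590938415897526 255.71244931009997 185.89675564988153 [ 2.1838938  -2.17195381  0.08151728] [-0.01386561  0.54644984  1.56399832]
{'time': 0.1, 'qpos': array([ 1.09610159,  0.46934111, -0.04856465,  1.5335689 ,  0.02406887,
        1.14101626, -0.08231363]), 'qd': array([ 0.00012312, -0.00172628, -0.00013786, -0.00150426, -0.0003794 ,
       -0.00020301,  0.00063982]), 'joint_torque': array([-2.72158431e-04, -5.11517823e+01, -4.71545407e-02, -2.38391089e+01,
        1.08499048e-02,  4.33222813e-03,  3.83761085e-05]), 'tool_pos': array([ 0.29095747, -0.60882383,  0.40378163]), 'tool_rot': array([-3.13984377e+00,  4.71541045e-05,  4.45770017e-01]), 'wrist_force': array([ 0.21153438, -0.02904478,  0.1523884 ]), 'moment': array([-0.03556325, -0.0327376 , -0.00062433]), 'grip_force': 0.0, 'width': 0.0851443473998345}
```

View pics/scene0.png

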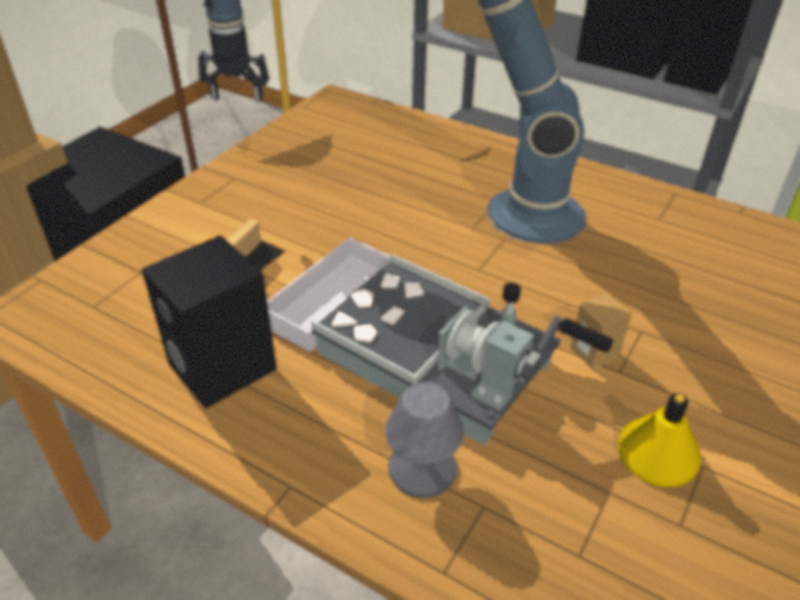

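View pics/top0.png

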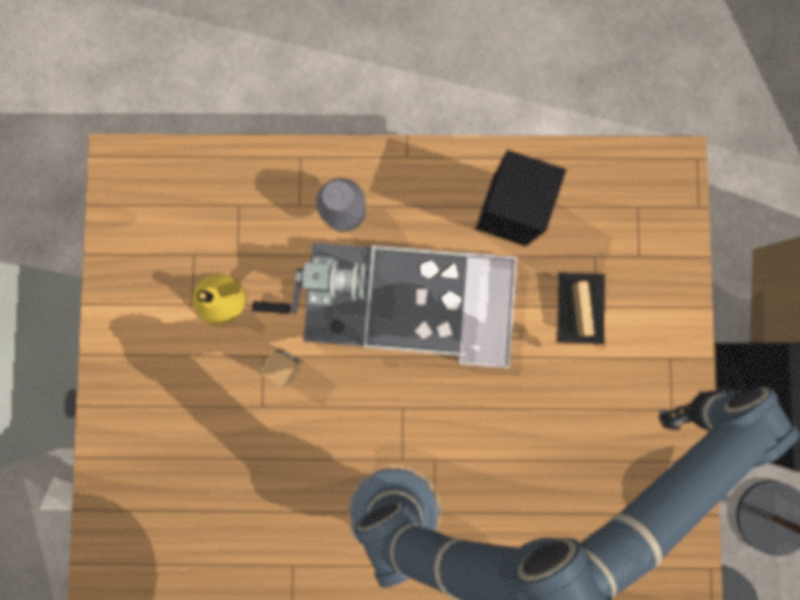

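The scene view (800x600) shows the winch in the middle: crank grip at about (585,335), pin knob at (512,292), shade at (660,450). The top view shows six shards around (437,300), the pan at right (490,310), the block and mat at (582,308), and the shade at (219,299).

```bash
cat > h.py <<'E'
from station import manip
import numpy as np, cv2
from scipy.optimize import least_squares
from scipy.spatial.transform import Rotation as Rn
S=1.5625
def cam(n):
    c=manip.camera(n); f=192/np.tan(np.radians(c["fovy"])/2)
    c["K"]=np.array([[f,0,c["cx"]],[0,f,c["cy"]],[0,0,1.]]); c["R"]=cv2.Rodrigues(np.array(c["rvec"]))[0]; c["t"]=np.array(c["tvec"]); return c
def proj(c,P): return cv2.projectPoints(np.array(P,float).reshape(-1,3),c["R"],c["t"],c["K"],None)[0][:,0]
def ray(c,uv,z):
    d=c["R"].T@np.linalg.inv(c["K"])@np.array([uv[0],uv[1],1.]); o=-c["R"].T@c["t"]
    return o+d*(z-o[2])/d[2]
def s(U): return (np.array(U,float)+.5)/S-.5   # 800x600 view -> native pixel
def W(w,p):  # winch (mm) -> world
    x,y,th=w; p=np.array(p,float).reshape(-1,3)/1000; C,Sn=np.cos(th),np.sin(th)
    return np.c_[x+C*p[:,0]-Sn*p[:,1], y+Sn*p[:,0]+C*p[:,1], p[:,2]]
def save(img,name,box=None,scale=None):
    if box: x0,y0,x1,y1=box; img=img[y0:y1,x0:x1]
    k=scale or min(800/img.shape[1],600/img.shape[0])
    cv2.imwrite("pics/"+name,cv2.resize(img[:,:,::-1],None,fx=k,fy=k,interpolation=cv2.INTER_CUBIC))
E
python3 - <<'E'
from h import *
T=cam("top");Sc=cam("scene")
pt={(-122,150,60):(304,342),(122,150,60):(313,243),(122,0,78):(371,246),(-122,0,78):(365,347),(135,-350,50):(517,256),(-135,-350,50):(510,367)}
ps={(122,0,78):(413,380),(-122,0,78):(487,299),(122,-230,78):(315,322)}
def r(w): return np.concatenate([(proj(c,W(w,list(d)))-s(list(d.values()))).ravel() for c,d in((T,pt),(Sc,ps))])
q=least_squares(r,[.5,-.05,0],loss="soft_l1");w=q.x;print("winch",w,np.round(r(w).reshape(-1,2),1).tolist())
np.save("w.npy",w)
print("block top",[ray(T,s(u),.073)[:2].round(3) for u in((573,281),(585,280),(595,336),(581,338))])
print("mat",[ray(T,s(u),.003)[:2].round(3) for u in((558,272),(604,273),(606,344),(557,343))])
for c,n,lo in((T,"top",0),(Sc,"scene",0)):
    im=c["color"].astype(int);m=((im[...,0]>120)&(im[...,1]>100)&(im[...,2]<40)&(im[...,1]>.72*im[...,0])).astype(np.uint8)
    k,l,st,ce=cv2.connectedComponentsWithStats(m);i=1+np.argmax(st[1:,4]);print(n,st[i],ce[i])
im=T["color"].astype(int);m=(im.min(2)>150).astype(np.uint8);k,l,st,ce=cv2.connectedComponentsWithStats(m)
wh=lambda P:(Rn.from_euler('z',-w[2]).as_matrix()@(P-[w[0],w[1],0]))*1000
for i in range(1,k):
    if 15<st[i,4]<400: 
        a=wh(ray(T,ce[i],.068)); 
        if abs(a[0])<125 and -360<a[1]<10: print("shard",a.round(0)[:2],st[i,4])
# overlay
def draw(c):
    k=3;im=cv2.resize(c["color"],None,fx=k,fy=k,interpolation=cv2.INTER_CUBIC)
    def L(pts,col,cl=True):
        p=((proj(c,pts)+.5)*k).astype(int);cv2.polylines(im,[p],cl,col,1)
    L(W(w,[(-122,-230,60),(122,-230,60),(122,150,60),(-122,150,60)]),(255,0,0))
    L(W(w,[(-122,-230,78),(-122,0,78),(122,0,78),(122,-230,78)]),(255,0,0),False)
    L(W(w,[(2,90,166),(58,90,166),(58,145,166),(2,145,166)]),(0,255,0))
    t=np.linspace(0,6.3,30);L(W(w,np.c_[-80+16*np.cos(t),60+16*np.sin(t),0*t+166]),(0,255,255))
    for a in(-1.25,-1.1,-.95):L(W(w,[(30+90*np.sin(a),y,122+90*np.cos(a)) for y in(169.5,254.5)]),(255,0,255))
    return im
a=draw(T);cv2.imwrite("pics/ovt.png",a[400:800,500:1260][:,:,::-1])
a=draw(Sc);cv2.imwrite("pics/ovs.png",a[420:920,480:1260][:,:,::-1])
E
```

```text
winch [ 0.52813033  0.06259429 -0.07890427] [[-0.3, -0.2], [0.1, -0.4], [1.7, 0.2], [-0.2, -0.0], [-0.6, -0.9], [-1.0, -1.6], [0.5, -2.7], [1.2, -0.7], [-3.5, -1.5]]
block top [array([ 0.568, -0.43 ]), array([ 0.571, -0.459]), array([ 0.436, -0.48 ]), array([ 0.431, -0.447])]
mat [array([ 0.598, -0.411]), array([ 0.596, -0.527]), array([ 0.417, -0.528]), array([ 0.419, -0.406])]
top [142 183   1   1   1] [142. 183.]
scene [ 395  261   54   51 1952] [422.08913934 287.85092213]
shard [  79. -138.] 103
shard [  77. -191.] 67
shard [  12. -125.] 55
shard [   9. -198.] 105
shard [ -71. -137.] 67
shard [ -65. -187.] 61
```

View pics/ovt.png

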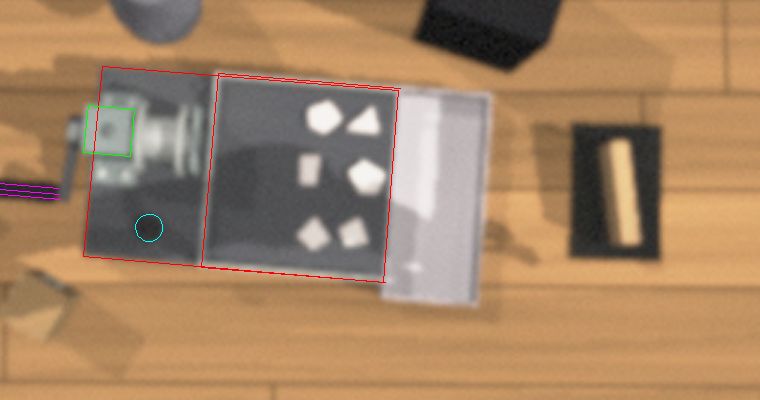

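View pics/ovs.png

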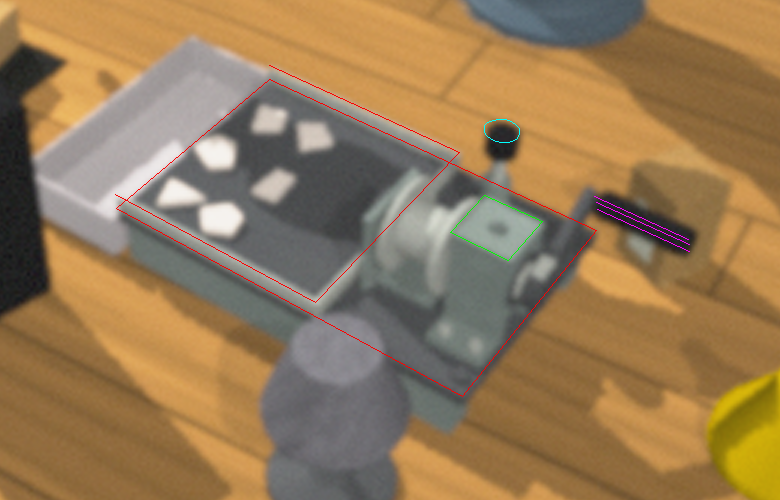

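The overlay fits to a few mm: pin hole at crop (107,129) top and (499,229) scene, knob at (502,131). The six shards lie at winch y from -125 to -198. Next: pick up the block and check the grasp.

```bash
cat >> h.py <<'E'
def go(p,yaw,z): manip.move_to([p[0],p[1],z],[np.pi,0,yaw])
def st(p,z,v=.15,f=None): return manip.move_straight([p[0],p[1],z],max_speed=v,stop_force=f)
def stat(m=""):
    o=manip.observe();print(m,"t",round(o["time"],1),"pos",o["tool_pos"].round(4),"rot",o["tool_rot"].round(3),"F",o["wrist_force"].round(1),"w",round(o["width"],4),"g",round(o["grip_force"],1));return o
try: w=np.load("w.npy")
except Exception: pass
def wp(x,y,z=0): return W(w,(x,y,z))[0]
E
python3 - <<'E'
from h import *
b=(.502,-.458)
go(b,.15,.36);stat()
st(b,.210,.12,12);stat()
manip.close_gripper();stat("closed")
st(b,.36,.12);stat()
c=cam("scene");save(c["color"],"g1.png",(60,0,380,240))
E
```

```text
t 1.2 pos [ 0.5007 -0.4596  0.3602] rot [3.14e+00 1.00e-03 1.48e-01] F [-0.1 -0.4  0.7] w 0.0854 g 0.0
 t 2.6 pos [ 0.5023 -0.4583  0.211 ] rot [ 3.14e+00 -1.00e-03  1.50e-01] F [ 0.3 -0.6  0.2] w 0.0854 g 0.0
closed t 3.2 pos [ 0.502  -0.4583  0.2103] rot [ 3.141 -0.     0.15 ] F [-0.4 -0.3  1.4] w 0.0233 g 58.9
 t 4.6 pos [ 0.5018 -0.4578  0.3588] rot [-3.14e+00  1.00e-03  1.50e-01] F [ 0.1 -0.4 -2.4] w 0.0233 g 58.6
```

View pics/g1.png

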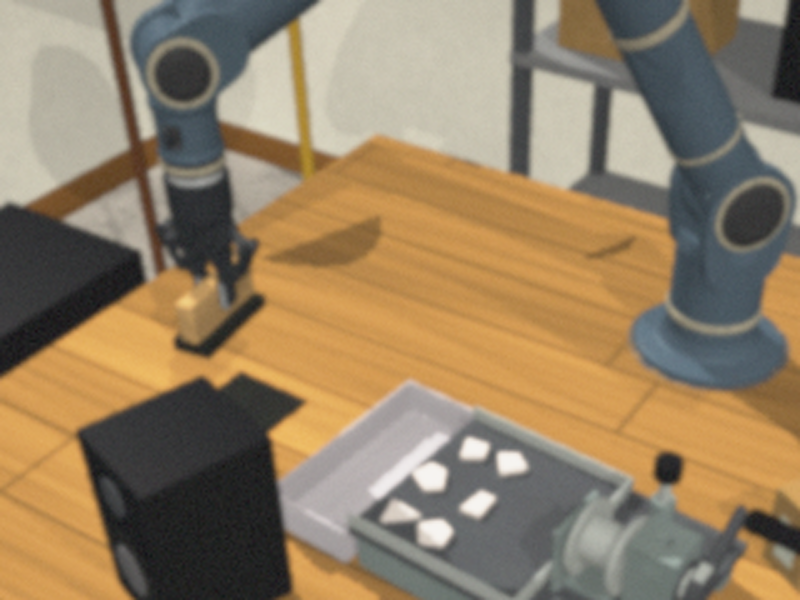

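The block is held level at crop (218,315), and the shards are unchanged. Sweep in two lanes.

```bash
cat > sweep.py <<'E'
from h import *
import sys
def lane(x,y0=-48,y1=-248,v=.1):
    yaw=w[2]
    go(wp(x,y0),yaw,.36)
    hit=st(wp(x,y0),.2665,.08,6); o=stat("down %s"%hit)
    z=o["tool_pos"][2]+.001 if hit else .268
    st(wp(x,y0),z,.05)
    hit=st(wp(x,y1),z,v,30); stat("swept %s"%hit)
    st(wp(x,y1),.36,.2)
if __name__=="__main__":
    for x in map(float,sys.argv[1:]): lane(x)
    go(wp(0,-480),w[2],.40)
    c=cam("top");save(c["color"],"sw%d.png"%round(manip.observe()["time"]),(180,130,400,260));stat()
E
python3 sweep.py 45 -50; ls pics
```

```text
down True t 7.5 pos [0.5689 0.0112 0.2672] rot [ 3.141e+00  2.000e-03 -7.900e-02] F [-0.8  0.3  5.6] w 0.0234 g 59.4
swept False t 9.9 pos [ 0.5536 -0.1876  0.2682] rot [ 3.141  0.007 -0.078] F [ 0.2  0.2 -4. ] w 0.0232 g 58.8
down True t 12.5 pos [0.4742 0.0186 0.2672] rot [ 3.141e+00  2.000e-03 -7.900e-02] F [-0.8 -0.   4.6] w 0.023 g 59.5
swept False t 14.9 pos [ 0.4588 -0.1802  0.2682] rot [ 3.141  0.006 -0.078] F [-0.3  0.6 -4.2] w 0.0232 g 58.7
 t 16.5 pos [ 0.4912 -0.4132  0.399 ] rot [-3.139e+00  1.000e-03 -7.500e-02] F [ 0.1  0.3 -3.3] w 0.0236 g 58.8
g1.png
ovs.png
ovt.png
scene0.png
sw17.png
top0.png
```

View pics/sw17.png

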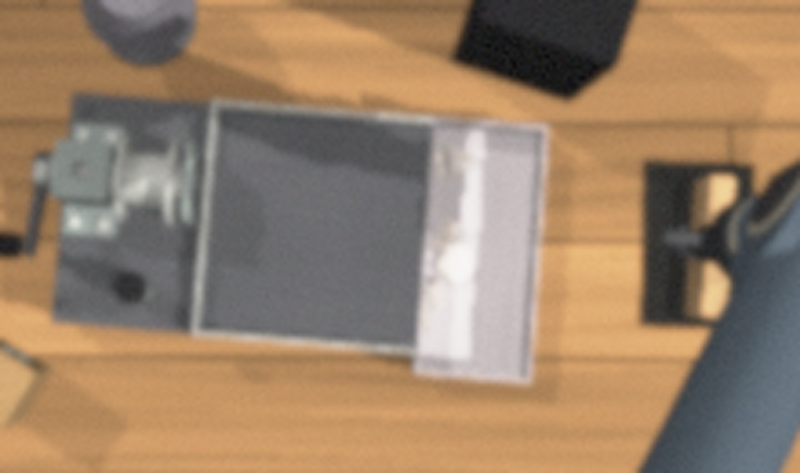

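The plate (crop 200–430, 105–345) is clear and all the pieces are in the pan. Next: put the block on the mat and measure the hole, knob, grip and shade more precisely.

Run:
```python
from h import *
b=(.507,-.468)
go(b,0,.36); st(b,.23,.15); print(st(b,.2085,.05,5));stat()
manip.ungrasp(); st(b,.40,.2); stat()
T=cam("top");Sc=cam("scene")
def dark(c,P,r,thr=None,big=False):
    u=proj(c,[P])[0];x,y=np.round(u).astype(int);g=c["color"][y-r:y+r+1,x-r:x+r+1].astype(float).mean(2)
    bg=np.percentile(g,70);wt=np.clip(bg-25-g,0,None) if not big else (g<45).astype(float)
    yy,xx=np.mgrid[-r:r+1,-r:r+1];return u,np.array([x+(wt*xx).sum()/wt.sum(),y+(wt*yy).sum()/wt.sum()]),wt.sum()
for n,c in(("top",T),("scene",Sc)):
    print(n,"hole",*dark(c,wp(30,117.5,166),5),"knob",*dark(c,wp(-80,60,94),9,big=True))
def tri(a,b):
    P=lambda c:c["K"]@np.c_[c["R"],c["t"]]
    X=cv2.triangulatePoints(P(T),P(Sc),np.array(a,float).reshape(2,1),np.array(b,float).reshape(2,1));return (X[:3]/X[3]).ravel()
h=tri(dark(T,wp(30,117.5,166),5)[1],dark(Sc,wp(30,117.5,166),5)[1]);print("hole",h,"model",wp(30,117.5,166))
k=tri(dark(T,wp(-80,60,154),9,big=True)[1],dark(Sc,wp(-80,60,154),9,big=True)[1]);print("knob",k,"model",wp(-80,60,154))
save(T["color"],"a_t.png",(110,140,260,250)); save(Sc["color"],"a_s.png",(290,170,470,320))
```

```text
True
 t 18.3 pos [ 0.507  -0.4683  0.2101] rot [ 3.14e+00 -1.00e-03 -0.00e+00] F [ 0.1 -1.2  3.8] w 0.0234 g 59.7
 t 20.1 pos [ 0.5067 -0.4677  0.3985] rot [-3.139  0.004  0.   ] F [-0.2  0.  -1. ] w 0.0855 g 0.0
top hole [202.61556867 176.54918337] [nan nan] 0.0 knob [217.84889523 209.23755333] [nan nan] 0.0
scene hole [325.05002828 215.17054981] [nan nan] 0.0 knob [324.0193418  202.71953098] [nan nan] 0.0
hole [nan nan nan] model [0.56729863 0.17736404 0.166     ]
knob [nan nan nan] model [0.45310859 0.12871341 0.154     ]<stdin>:9: RuntimeWarning: invalid value encountered in scalar divide
```

View pics/a_t.png

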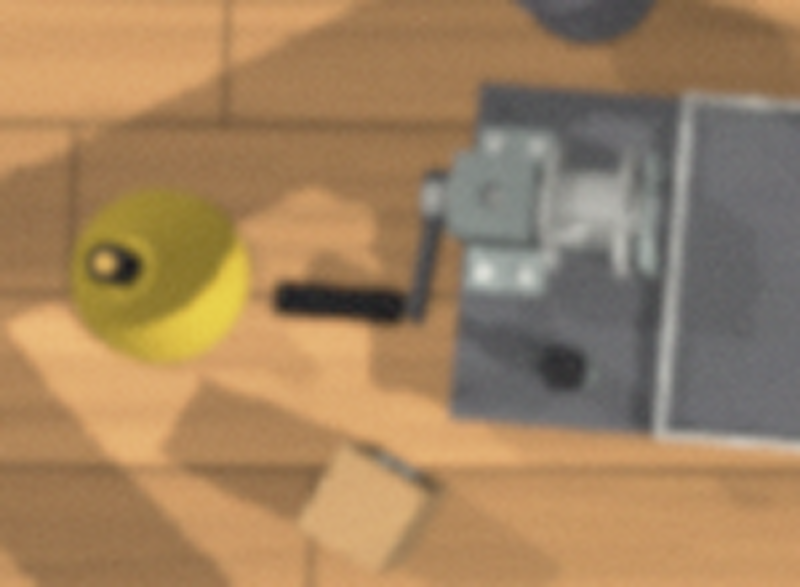

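View pics/a_s.png

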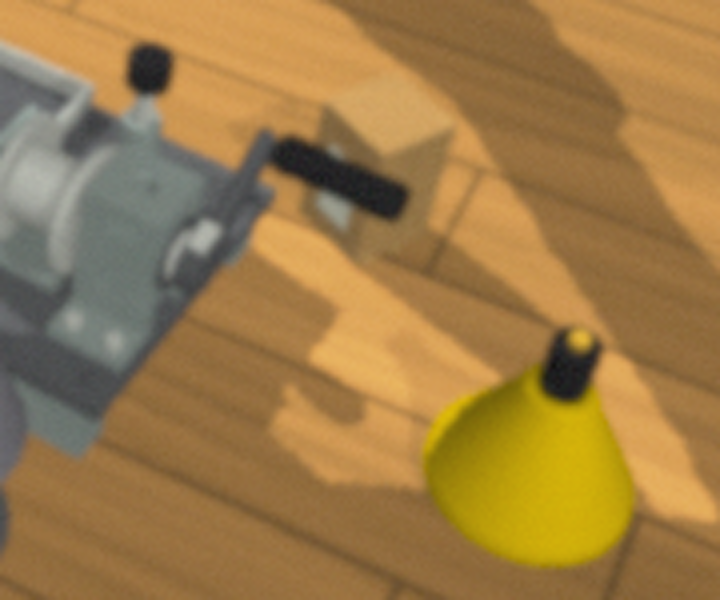

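Top crop (scale 5.33): hole (491,192), knob (562,367), grip centre (340,302), shade rim centre (161,275), cap top (103,262). Scene crop (scale 4): hole (152,187), knob (150,69), grip (341,178), cap top (582,340). I'll refit with these.

Run:
```python
from h import *
T=cam("top");Sc=cam("scene");k=800/150
ft=lambda X,Y:np.array([110+(X+.5)/k-.5,140+(Y+.5)/k-.5]); fs=lambda X,Y:np.array([290+(X+.5)/4-.5,170+(Y+.5)/4-.5])
def tri(a,b):
    f=lambda X:np.r_[proj(T,X)[0]-a,proj(Sc,X)[0]-b]
    q=least_squares(f,[.5,.1,.1]);return q.x.round(4),q.fun.round(2)
print("hole",*tri(ft(491,192),fs(152,187)),wp(30,117.5,166))
print("knob",*tri(ft(562,367),fs(150,69)),wp(-80,60,154))
g=tri(ft(340,302),fs(341,178));print("grip",*g)
print("cap",*tri(ft(103,262),fs(582,340)),"rim",ray(T,ft(161,275),0),"cap@135",ray(T,ft(103,262),.135),ray(Sc,fs(582,340),.135))
pt={(122,150,60):ft(482,86),(-122,150,60):ft(452,415),(122,0,78):ft(686,95),(-122,0,78):ft(658,436),(30,117.5,166):ft(491,192),(-80,60,154):ft(562,367)}
ps={(30,117.5,166):fs(152,187),(-80,60,154):fs(150,69)}
def r(w): return np.concatenate([(proj(c,W(w,list(d)))-list(d.values())).ravel() for c,d in((T,pt),(Sc,ps))])
q=least_squares(r,np.load("w.npy"));w2=q.x;print(w2,r(w2).reshape(-1,2).round(2).tolist())
print("hole",W(w2,(30,117.5,166)),"stow",W(w2,(-80,60,154)))
gp=g[0]-np.r_[w2[:2],0];gw=Rn.from_euler('z',-w2[2]).apply(gp)*1000;print("grip winch",gw,np.arctan2(gw[0]-30,gw[2]-122))
np.save("w.npy",w2)
```

```text
hole [0.5693 0.1836 0.1668] [-0.81  0.35 -0.62 -0.02] [0.56729863 0.17736404 0.166     ]
knob [0.455  0.1322 0.1557] [ 0.21 -0.09  0.17  0.01] [0.45310859 0.12871341 0.154     ]
grip [0.4965 0.2812 0.1647] [-0.24  0.09 -0.18  0.  ]
cap [0.5243 0.4474 0.1396] [-0.1   0.03 -0.06  0.  ] rim [0.52496256 0.44814031 0.        ] cap@135 [0.52473361 0.44849896 0.135     ] [0.51958558 0.44739011 0.135     ]
[ 0.52971435  0.06589198 -0.0721599 ] [[-0.86, -0.98], [-0.95, 0.95], [-0.37, -0.39], [-0.42, 0.14], [-0.04, 0.72], [0.45, 0.12], [-1.42, -0.48], [-0.02, 0.23]]
hole [[0.56810771 0.18092328 0.166     ]] stow [[0.45424838 0.13150362 0.154     ]]
grip winch [-48.65104012 212.35303932 164.7       ] -1.0734170687434395
```

Run:
```python
from h import *
p=wp(-80,60);ys=[w[2]+np.pi/2,w[2]-np.pi/2]
q0=manip.observe()["qpos"]
for y in ys:
    q=[manip.inverse_kinematics([*P[:2],z],[np.pi,0,y]) for P,z in((p,.45),(p,.309),(wp(30,117.5),.45),(wp(-48,212),.32),(wp(80,212),.37))];print(y,[None if a is None else np.round(a,2).tolist() for a in q])
y=ys[1]
go(p,y,.45); st(p,.311,.12,10);stat()
manip.close_gripper();o=stat("closed")
b=p
st(p,.33,.05,15);stat("up2cm");st(p,.45,.15);stat()
h=wp(30,117.5);go(h,y,.45);stat()
c=cam("scene");save(c["color"],"p1.png",(280,120,400,240),5)
```

```text
1.4986364295614607 [[0.21, 0.14, -0.64, 1.91, 0.1, 1.12, -0.54], [0.14, 0.32, -0.61, 2.07, 0.25, 0.82, -0.69], [0.1, 0.37, -0.64, 1.64, 0.24, 1.2, -0.66], [-0.08, 0.48, -0.67, 1.84, 0.36, 0.94, -0.98], [-0.03, 0.6, -0.68, 1.53, 0.4, 1.16, -0.85]]
-1.6429562240283324 [[0.64, 0.26, -1.17, 1.89, 0.26, 1.16, 2.44], [0.54, 0.52, -1.17, 2.06, 0.6, 0.96, 2.12], [0.42, 0.56, -1.17, 1.63, 0.53, 1.32, 2.23], [0.22, 0.69, -1.18, 1.83, 0.71, 1.12, 1.86], [0.22, 0.81, -1.18, 1.51, 0.76, 1.34, 2.03]]
 t 24.4 pos [0.4545 0.1317 0.3116] rot [-3.14   0.    -1.643] F [ 0.2 -0.5 -0.6] w 0.0856 g 0.0
closed t 24.9 pos [0.4544 0.1317 0.3114] rot [-3.141 -0.    -1.643] F [-1.7 -0.1  4.2] w 0.0307 g 59.0
up2cm t 25.5 pos [0.4542 0.1314 0.3301] rot [-3.141 -0.    -1.643] F [ 0.2 -0.4 -1. ] w 0.0299 g 59.3
 t 26.4 pos [0.4539 0.1311 0.4491] rot [ 3.140e+00 -1.000e-03 -1.643e+00] F [ 0.4 -0.3 -1.1] w 0.0302 g 59.4
 t 27.0 pos [0.5682 0.1814 0.4482] rot [ 3.138  0.    -1.642] F [-0.4 -0.3 -0.5] w 0.0303 g 59.4
```

View pics/p1.png

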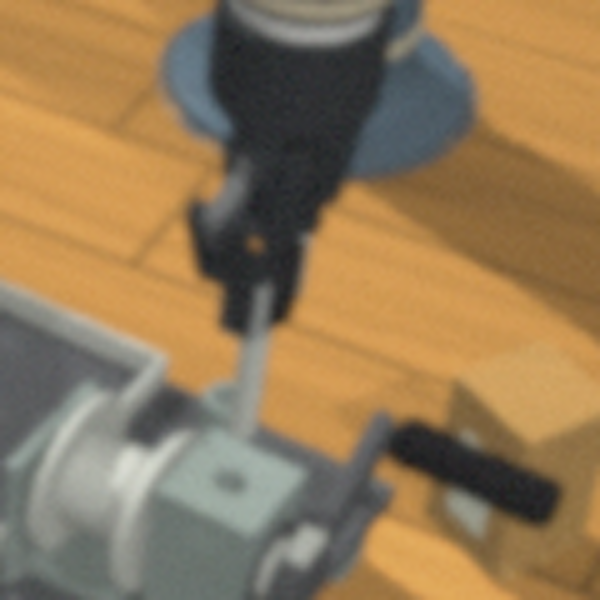

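The pin is held vertical: shank from (263,290) to the tip at (244,437), hole at (232,481). I'll compare the tip's offset with the hole in pixels, then insert.

Run:
```python
from h import *
Sc=cam("scene");h=wp(30,117.5,166);o=stat()
zt=o["tool_pos"][2]-.249
f=lambda X,Y:np.array([280+(X+.5)/5-.5,120+(Y+.5)/5-.5])
a=proj(Sc,[h,[h[0],h[1],zt],h+[.001,0,0],h+[0,.001,0]])
tip=f(244,437);hole=f(232,481)
print("want tip-hole",a[1]-a[0],"seen",tip-hole,"px/mm x",a[2]-a[0],"y",a[3]-a[0])
hit=st(h,.395,.05,4);stat(hit)
```

```text
t 27.1 pos [0.5674 0.181  0.4494] rot [ 3.140e+00 -1.000e-03 -1.642e+00] F [-0.8 -0.4 -1.5] w 0.0304 g 59.4
want tip-hole [  1.51562529 -10.02106525] seen [ 2.4 -8.8] px/mm x [-0.1715405   0.23931842] y [0.36507205 0.14945784]
False t 28.3 pos [0.5682 0.1811 0.3954] rot [-3.141  0.    -1.643] F [-0.8 -0.1 -0.8] w 0.0304 g 59.4
```

It's in the hole. Seat it on the shaft, release, and take hold of the crank grip.

Run:
```python
from h import *
h=wp(30,117.5);y=w[2]-np.pi/2
hit=st(h,.380,.03,4);o=stat(hit)
manip.ungrasp();st(h,.46,.15)
a=-1.073;g=wp(30+90*np.sin(a),213)
go(g,y,.46);st(g,.122+.09*np.cos(a)+.155,.12,10);stat("at grip")
manip.close_gripper();stat("closed");manip.hold(.3);stat()
c=cam("scene");save(c["color"],"c1.png",(280,120,440,240))
```

```text
True t 28.6 pos [0.5683 0.1814 0.3911] rot [-3.140e+00  1.000e-03 -1.643e+00] F [-1.6 -0.7  5.7] w 0.0302 g 60.0
at grip t 31.7 pos [0.4963 0.2822 0.3208] rot [-3.140e+00  1.000e-03 -1.643e+00] F [ 0.3  1.  -0.2] w 0.085 g 0.0
closed t 32.3 pos [0.4962 0.2819 0.3202] rot [-3.141  0.    -1.643] F [-0.3 -1.2  1.3] w 0.0244 g 58.7
 t 32.6 pos [0.4962 0.2819 0.3202] rot [-3.141  0.    -1.643] F [ 0.  -0.7  2. ] w 0.0241 g 58.7
```

View pics/c1.png

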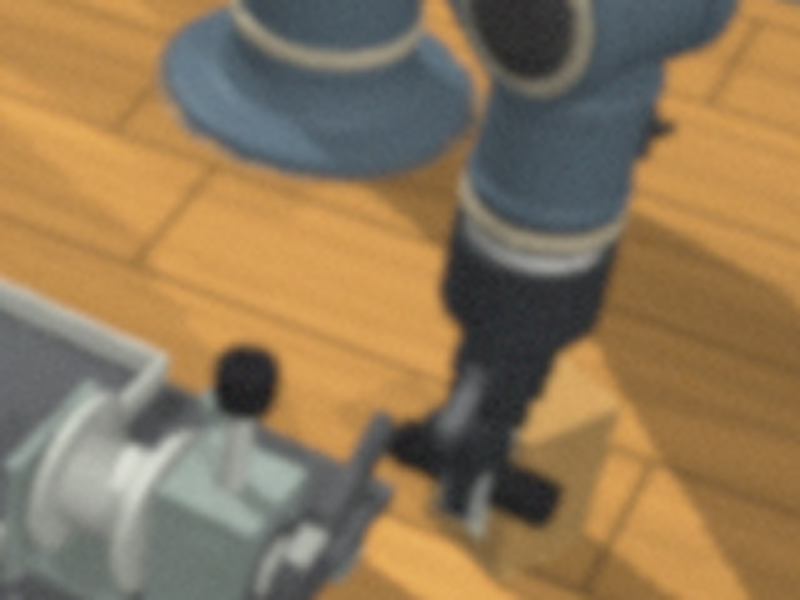

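The grip is held, and the pin stands in the block with its knob at crop (247,380). Now turn stepwise, watching the knob patch and the force.

```bash
cat > turn.py <<'E'
from h import *
def patch(c): return c["color"][190:202,324:335].astype(float).mean()
def pos(a): return wp(30+90*np.sin(a),213)
def step(a,v=.06,f=14): return st(pos(a),.122+.09*np.cos(a)+.155,v,f)
def run(a0,a1,da):
    b=None;n=int(round(abs(a1-a0)/da))
    for i,a in enumerate(np.linspace(a0,a1,n+1)[1:]):
        hit=step(a); c=cam("scene"); v=patch(c); b=b or v; F=manip.observe()["wrist_force"].round(1)
        print("%.2f"%a,hit,"%.0f"%v,F,flush=True)
        if hit or abs(v-b)>35 or np.linalg.norm(F)>30: break
    save(c["color"],"turn%d.png"%round(manip.observe()["time"]*10),(280,120,440,240));return a
if __name__=="__main__":
    a=run(-1.073,-.55,.13); 
    if a>-.56: run(-.55,.65,.04)
    stat()
E
python3 turn.py; ls -t pics|head -2
```

```text
-0.94 False 55 [-1.3  0.9 -1.2]
-0.81 False 55 [-2.5  0.5 -0. ]
-0.68 False 55 [-4.6 -1.2  2.8]
-0.55 False 54 [-4.7 -1.7  2.4]
-0.51 False 53 [-6.  -2.   2.1]
-0.47 False 54 [-5.7 -1.5  1.9]
-0.43 False 52 [-6.3 -2.1  2.1]
-0.39 False 52 [-6.4 -1.6  3.3]
-0.35 False 117 [-5.9 -1.4  4.1]
 t 35.8 pos [0.5439 0.2784 0.362 ] rot [ 3.141e+00 -1.000e-03 -1.643e+00] F [-5.9 -1.4  4.1] w 0.0242 g 60.4
turn358.png
turn342.png
```

The knob patch changed at -0.35, so the pin seems to have dropped. Nudge towards the middle of the play and look.

Run:
```python
from turn import *
for a in(-.32,-.29): print(step(a,.05,8),manip.observe()["wrist_force"].round(1))
c=cam("scene");save(c["color"],"drop.png",(280,120,440,240));stat()
```

```text
False [-6.3 -2.6  4.3]
False [-5.2 -1.2  3.8]
 t 36.3 pos [0.5491 0.278  0.3638] rot [ 3.141e+00 -1.000e-03 -1.643e+00] F [-5.7 -1.3  4.1] w 0.0245 g 60.4
```

View pics/drop.png

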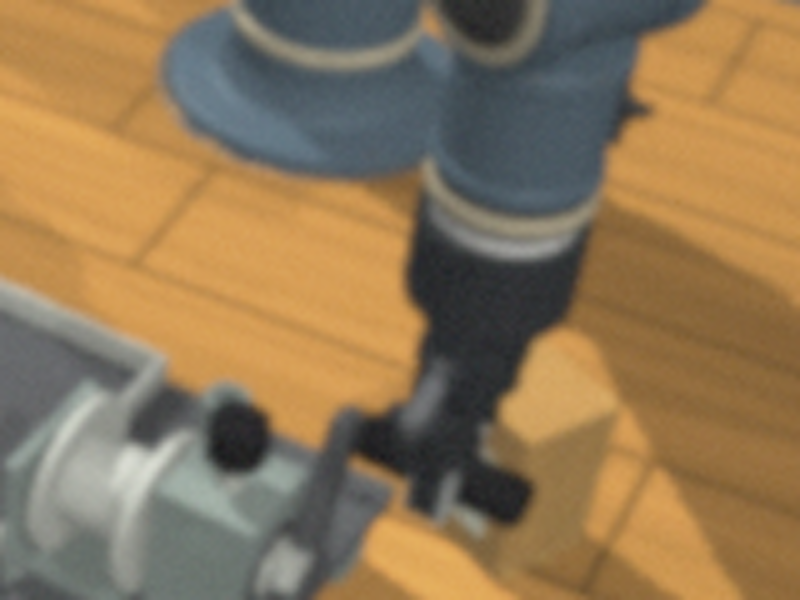

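The pin dropped: the knob is now at (238,437) with a small gap above the block. Release the crank and push the pin home.

Run:
```python
from h import *
y=w[2]-np.pi/2;o=manip.observe()["tool_pos"]
manip.ungrasp();st(o,.48,.2)
h=wp(30,117.5);manip.close_gripper();go(h,y,.45);st(h,.392,.12,10);stat()
hit=st(h,.355,.02,20);stat(hit)
st(h,.47,.2); g=wp(30,480);go(g,y,.47)
c=cam("scene");save(c["color"],"home.png",(280,140,440,260));stat()
```

```text
t 39.5 pos [0.5681 0.1818 0.3926] rot [-3.141e+00  1.000e-03 -1.642e+00] F [-0.6 -0.1  0.9] w -0.0001 g 0.0
True t 41.0 pos [0.5691 0.1818 0.3637] rot [-3.137e+00  1.000e-03 -1.643e+00] F [-1.  -0.9  5.2] w -0.0 g 2.5
 t 43.1 pos [0.5959 0.5406 0.4703] rot [-3.140e+00 -1.000e-03 -1.646e+00] F [ 1.1 -1.3  0.4] w -0.0002 g 0.0
```

View pics/home.png

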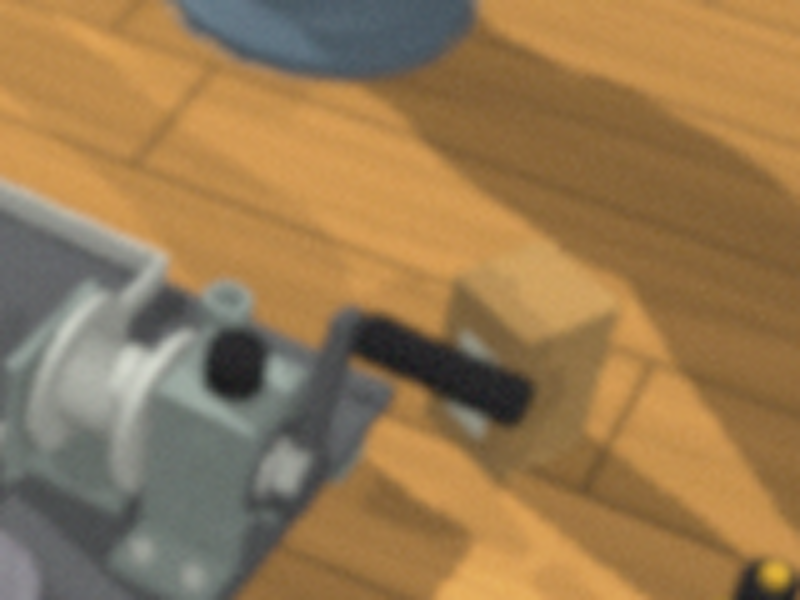

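The knob is down on the block at (237,365) and TCP z matches home. Next is the shade.

Run:
```python
from h import *
y=w[2]-np.pi/2;p=(.5247,.448);L=wp(0,-117)
manip.ungrasp()
print([manip.inverse_kinematics([*P[:2],z],[np.pi,0,y]) is not None for P,z in((p,.272),(p,.55),(L,.55),(L,.33))])
go(p,y,.40);st(p,.272,.12,8);stat()
manip.close_gripper();stat("closed")
st(p,.35,.08);stat();st(p,.55,.2)
st(L,.55,.2);stat("over")
st(L,.37,.15);hit=st(L,.325,.04,5);stat(hit)
manip.hold(.3);stat()
```

```text
[True, True, False, True]
 t 45.7 pos [0.5248 0.4484 0.2731] rot [-3.140e+00  1.000e-03 -1.643e+00] F [ 0.2 -0.8 -0.2] w 0.0853 g 0.0
closed t 46.2 pos [0.5245 0.4481 0.2724] rot [ 3.142  0.    -1.643] F [-1.9 -1.2  2.3] w 0.0287 g 59.0
 t 47.4 pos [0.5247 0.4478 0.3492] rot [ 3.141e+00 -1.000e-03 -1.643e+00] F [-0.2 -0.3 -4.6] w 0.0289 g 59.3Traceback (most recent call last):
  File "<stdin>", line 8, in <module>
  File "h.py", line 22, in st
    def st(p,z,v=.15,f=None): return manip.move_straight([p[0],p[1],z],max_speed=v,stop_force=f)
                                     ~~~~~~~~~~~~~~~~~~~^^^^^^^^^^^^^^^^^^^^^^^^^^^^^^^^^^^^^^^^
station.MotionError: the arm cannot follow that straight line within its joint ranges
```

Run:
```python
from h import *
L=wp(0,-117);stat()
for z in(.52,.54):
    for y in np.arange(-3.1,3.2,.4):
        q=[manip.inverse_kinematics([x,yy,z],[np.pi,0,y]) for x,yy in((.525,.448),(.53,.2),(L[0],L[1]))]
        print(z,round(y,2),[None if a is None else a.round(1).tolist() for a in q])
```

```text
t 48.5 pos [0.5248 0.4478 0.5484] rot [ 3.140e+00 -2.000e-03 -1.643e+00] F [ 0.5  0.2 -4.2] w 0.0287 g 59.4
0.52 -3.1 [[-0.3, 0.5, -0.7, 1.3, 0.3, 1.4, 0.6], [0.2, 0.3, -0.8, 1.6, 0.2, 1.3, 1.0], [0.7, 0.2, -0.9, 1.7, 0.2, 1.3, 1.5]]
0.52 -2.7 [[-0.3, 0.5, -0.8, 1.3, 0.4, 1.5, 1.0], [0.3, 0.3, -0.9, 1.6, 0.3, 1.3, 1.3], [0.8, 0.3, -1.0, 1.7, 0.2, 1.3, 1.8]]
0.52 -2.3 [[-0.2, 0.6, -0.9, 1.3, 0.4, 1.5, 1.3], [0.3, 0.4, -1.0, 1.6, 0.3, 1.4, 1.7], [0.9, 0.3, -1.1, 1.7, 0.3, 1.3, 2.2]]
0.52 -1.9 [[-0.2, 0.6, -1.0, 1.3, 0.5, 1.5, 1.7], [0.4, 0.4, -1.1, 1.6, 0.4, 1.4, 2.1], [0.9, 0.3, -1.2, 1.7, 0.3, 1.3, 2.5]]
0.52 -1.5 [[-0.2, 0.6, -1.1, 1.3, 0.5, 1.5, 2.1], [0.4, 0.4, -1.2, 1.6, 0.4, 1.4, 2.4], None]
0.52 -1.1 [[-0.1, 0.7, -1.1, 1.3, 0.6, 1.5, 2.4], None, [-0.9, 0.2, 1.1, 1.8, -0.2, 1.3, -2.4]]
0.52 -0.7 [[-1.4, 0.6, 1.1, 1.4, -0.6, 1.5, -2.6], [-1.3, 0.3, 1.1, 1.7, -0.3, 1.3, -2.4], [-0.9, 0.2, 1.1, 1.8, -0.2, 1.3, -2.0]]
0.52 -0.3 [[-1.4, 0.6, 1.1, 1.4, -0.6, 1.5, -2.2], [-1.3, 0.3, 1.1, 1.7, -0.3, 1.3, -2.0], [-0.9, 0.2, 1.1, 1.8, -0.2, 1.3, -1.6]]
0.52 0.1 [[-1.4, 0.6, 1.1, 1.4, -0.6
[... 2271 characters left out ...]
, 1.6, -0.3, 1.4, -0.8], [-0.9, 0.2, 1.1, 1.7, -0.2, 1.3, -0.4]]
0.54 1.3 [[-1.4, 0.6, 1.1, 1.3, -0.5, 1.5, -0.6], [-1.3, 0.3, 1.1, 1.6, -0.3, 1.4, -0.4], [-0.8, 0.1, 0.9, 1.7, -0.1, 1.3, -0.1]]
0.54 1.7 [[-0.5, 0.5, -0.4, 1.3, 0.2, 1.4, -0.8], [-0.0, 0.2, -0.5, 1.6, 0.1, 1.4, -0.4], [0.5, 0.2, -0.6, 1.7, 0.1, 1.3, 0.1]]
0.54 2.1 [[-0.5, 0.5, -0.5, 1.3, 0.2, 1.4, -0.4], [0.0, 0.2, -0.6, 1.6, 0.1, 1.4, -0.0], [0.6, 0.2, -0.7, 1.7, 0.1, 1.3, 0.4]]
0.54 2.5 [[-0.4, 0.5, -0.6, 1.3, 0.3, 1.5, -0.0], [0.1, 0.3, -0.7, 1.6, 0.2, 1.4, 0.3], [0.6, 0.2, -0.7, 1.7, 0.1, 1.3, 0.8]]
0.54 2.9 [[-0.4, 0.5, -0.7, 1.3, 0.3, 1.5, 0.3], [0.2, 0.3, -0.7, 1.6, 0.2, 1.4, 0.7], [0.7, 0.2, -0.8, 1.7, 0.2, 1.3, 1.2]]
```

Rotate in place to yaw -2.7 (same branch), then cross.

Run:
```python
from h import *
p=(.525,.448);L=wp(0,-117)
go(p,-2.7,.548);st(L,.548,.2);stat("over")
st(L,.37,.15);hit=st(L,.325,.04,5);stat(hit)
manip.ungrasp();stat();st(L,.45,.15);go((.507,-.40),w[2]+0,.45)
for n,b in(("top",(170,140,400,250)),("scene",(140,110,360,260))):
    c=cam(n);save(c["color"],"f_%s.png"%n,b)
stat()
```

```text
over t 52.1 pos [ 0.5213 -0.05    0.548 ] rot [ 3.141  0.    -2.699] F [-0.3  0.4 -3.2] w 0.0286 g 59.4
True t 54.3 pos [ 0.5211 -0.0506  0.3322] rot [ 3.141e+00 -2.000e-03 -2.700e+00] F [-0.8  1.2  3.8] w 0.0288 g 60.2
 t 54.9 pos [ 0.5202 -0.051   0.331 ] rot [ 3.139 -0.004 -2.7  ] F [ 0.8 -0.2 -0. ] w 0.0852 g 0.0
 t 58.0 pos [ 0.5071 -0.3998  0.4496] rot [-3.141  0.    -0.072] F [-0.6 -0.3 -0.4] w 0.0858 g 0.0
```

View pics/f_top.png

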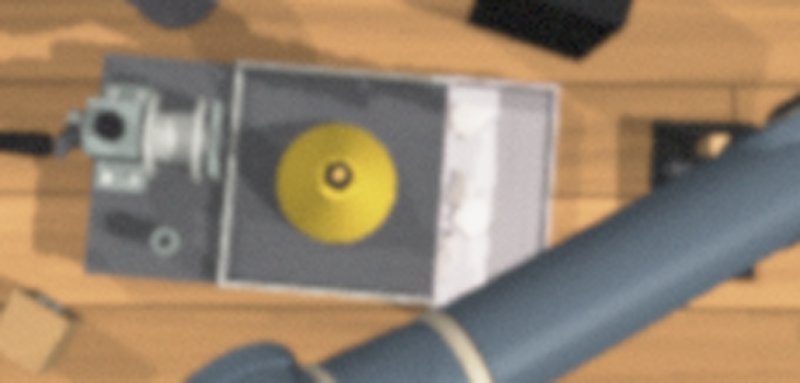

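The shade stands at (337,183), mid-plate, upright. Move the arm away and check the block, mat and shards.

Run:
```python
from h import *
manip.move_to([.45,.35,.45],[np.pi,0,1.4])
T=cam("top");Sc=cam("scene")
a=cv2.resize(T["color"][150:260,270:400],None,fx=4,fy=4,interpolation=cv2.INTER_CUBIC)
b=cv2.resize(Sc["color"][130:240,140:275],None,fx=4,fy=4,interpolation=cv2.INTER_CUBIC)[:, :280*2]
b=b[:440,:]
im=np.hstack([a,b]);print(im.shape)
im=np.hstack([a[:, :520],b[:, :280]]) if im.shape[1]>800 else im
cv2.imwrite("pics/fin.png",im[:,:,::-1]);stat()
```

```text
(440, 1060, 3)
 t 60.7 pos [0.4506 0.3492 0.4501] rot [3.141 0.    1.398] F [-0.1  0.7  0.9] w 0.0851 g 0.0
```

View pics/fin.png

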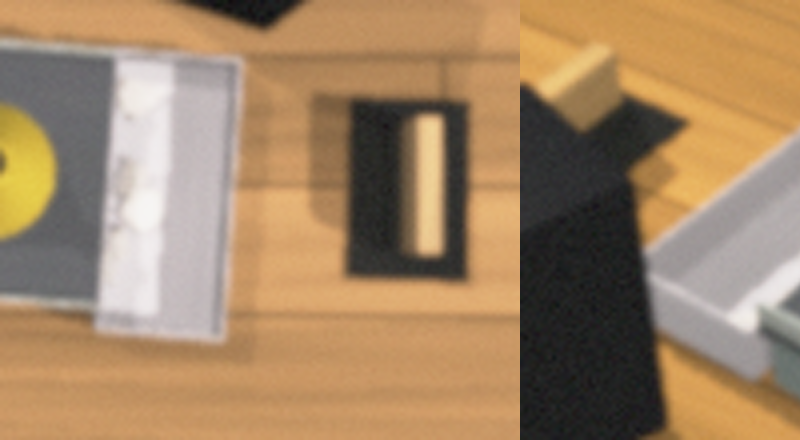

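The block's top face spans about crop (416–444, 113–256) and the mat (349–466, 100–278). I'll compute the offset.

Run:
```python
from h import *
T=cam("top")
f=lambda X,Y:np.array([270+(X+.5)/4-.5,150+(Y+.5)/4-.5])
for n,z,P in(("wood",.073,((417,113),(444,114),(443,257),(414,255))),("mat",.003,((350,100),(467,101),(466,280),(347,276)))):
    q=np.array([ray(T,f(*u),z)[:2] for u in P]);print(n,q.round(3).tolist(),q.mean(0).round(4))
print([ray(T,f(*u),.073)[:2].round(4) for u in((429.5,185),)])
```

```text
wood [[0.575, -0.457], [0.574, -0.483], [0.44, -0.479], [0.441, -0.452]] [ 0.5076 -0.4679]
mat [[0.595, -0.411], [0.594, -0.527], [0.418, -0.522], [0.421, -0.406]] [ 0.5072 -0.4667]
[array([ 0.5071, -0.4679])]
```

```bash
python3 -c "
from station import manip
print(manip.close_job())"
```

```text
the job is handed in; nothing more can be done
None
```

The job is handed in: all six pieces are in the pan, the pin is home with its knob on the block, the shade stands upright mid-plate, and the scraper block is within about 2 mm of the middle of its mat.

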